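# Rock the wedge out of the glass clamp

## Task

Two wooden wedge clamps stand on the bench. Take the wedge out of the one that holds the leaded glass pane: it is stuck, so pull its handle to one side and then to the other until the sliding steel bars that bite into it from both sides are pushed back, then draw it straight out towards you and leave it lying flat on the bench in front of the clamp, its tip clear of it. Leave the wedge of the clamp with the plywood panel where it is.

Things in the scene. Friction and masses are not known exactly. Their poses are not given: they have to be found in the camera images.
- wedge_glass: To take out: pale wood, 139 long, 28 high, tapering from 26 wide to 16 at the tip; an upright round peg, 22 mm thick, top 78 mm up, is its handle (grip it 40 to 70 mm up; it may turn in the grip). Origin on the bench under the peg; x runs to the tip, 125 mm off. Each flank has a square dent 4 mm deep, 82 mm along x, holding a dog's nose: a straight pull fails. 0.1 kg; it slides on the bench.
- clamp_glass: Clamp with the leaded glass pane: fixed, 150 deep, 116 wide, 30 mm high; a strap (top 39 mm) crosses over the wedge. Origin on the bench below its front edge's middle; x into the clamp, y left. At the start the peg is at x = -60 mm, y = 0, the tip 65 mm inside in a socket, its pivot. The peg can swing 30 mm to each side; 22 to 28 mm, at some 10 N, push that side's dog back enough.
- dog_left_glass (a joint): Left (+y) dog: steel bar, its nose in the wedge's left dent, a brass knob outside, 22 mm behind the clamp's front edge. 0 = in the dent; grows (m) as the wedge, swung left, pushes it outwards, up to 0.014; clear of the dent from 0.004. Stiff: it stays where pushed.
- dog_right_glass (a joint): The same on the right (clamp's -y side): grows in m as the wedge, swung right, pushes it outwards.
- wedge_wood: The other wedge, of the same shape and size, in a like clamp that holds a plain plywood panel. Leave it in place.
Things that resemble listed ones, but are neither listed nor needed, are in the scene too. What is shaped like the wedge_glass but purple is not meant.

How it is judged:
On the way:
1. both dogs of the glass clamp are pushed back by at least 1.8 mm while the wedge is still in the clamp (value of joint each of dog_left_glass, dog_right_glass above 0.0018 m and x of wedge_glass in the frame of clamp_glass above -0.1 m), for 0.2 s.
At the end, for the whole second after the job is handed in: The glass clamp's wedge lies flat on the bench (within 10 degrees, underside within 6 mm of the bench top), at rest, its peg at least 130 mm in front of the clamp's front edge, so that the tip is clear; the other wedge is within 15 mm of where it was (x of wedge_glass in the frame of clamp_glass below -0.13 m and height (world z) of wedge_glass below 0.006 m and angle between wedge_glass's own z axis and vertical below 0.17 rad and linear speed of wedge_glass below 0.02 m/s and distance of wedge_wood from where it was at the start of the episode below 0.015 m); the robot touches nothing.
It fails at once if the wedge of the plywood clamp is pulled out of place (distance of wedge_wood from where it was at the start of the episode above 0.02 m).
It also fails if it takes over 32 s, if anything falls off the work surface, if the arm or the gripper's body presses on something with over 40 N, if the wrist force passes 120 N, or if a joint passes its speed limit or range.

## Robot

A 6-joint arm with a two-finger parallel gripper is mounted at the origin on a cart in front of the work surface, level with it; the furniture and walls round the work are solid. World frame = base frame: x ahead of the robot, y to its left, z up, the work surface at z = 0. Lengths are in m, angles in rad, forces in N, time in s.
With the tool pointing down it reaches from about 0.325 to 0.85 m from the base axis. Payload 4.4 kg.
Tool frame: the origin (TCP) lies midway between the tips of the shut fingers; the grasp point (between the pads) lies 19 mm behind it; z points along the fingers, y is the direction in which the jaws open and shut (so a half turn about z gives the same grasp; the last joint's range is limited). The gripper opens to 94 mm and grips with 3 to 60 N. Pads are 16 mm wide; open, the fingers measure 119 mm over their backs; the gripper's body (75 mm by 177 mm) begins 78 mm behind the grasp point.
Start: joints at [1.123, 0.207, 1.542, -0, 1.393, -0.15], TCP at [0.168, 0.55, 0.205] pointing down, gripper open.
Joint ranges: [-2.73, 2.73], [-0.86, 2.22], [0.23, 2.46], [-1.11, 4.25], [0.08, 2.63], [-2.82, 2.82]. Speed limits (rad/s): [2.79, 2.79, 3.14, 3.14, 3.14, 3.14].

## Interface

Orientations are given as a unit quaternion [x, y, z, w].
In Python, from workcell import sense, camera, order gives the robot as it stands.
- The arm moves only by the tool move_arm, never from a script. Its argument "rows" is a list of rows, each a list of 7 numbers: the shift along the tool's x, y, z in m, then the turn, a rotation vector about the tool's x, y, z in rad, then the closure in counts, from 0 (fully open) to 255 (shut). A call has 1 to 5 rows; each row shifts and turns the pose as measured when the row begins, along the tool's axes as they then stand; what a row does not reach is not made up. A row lasts 1/10 s, in which the tool goes at most 50 mm and 8.59 degrees, less where a joint would pass 70% of its speed; a pose out of reach is approached as far as the arm can. A call with a gripper value outside its range is refused whole. The fingers move at their own pace and stop on an object; "grip_force" is the grip in N (left out, the last holds). Time passes only in rows, so rows that do not move let the fingers close. It gives the time, the measured TCP pose, the force and the opening at its end, in the units of the state.
- sense(): the state, without advancing time (a new reading comes with each control period).
- camera(name): name is "scene" or "side" or "wrist"; returns a dict with "color" (420x560x3 uint8, red, green, blue), "K" (3x3 intrinsics, pixels), "R" (3x3) and "t" (3): a world point X has camera coordinates R X + t. Camera axes: x right, y down, z forward; pixel columns grow to the right and rows downward; lengths in m; the calibration is good to about 2 mm. A picture is of the moment at which its call begins. There is no depth.
- order.job_done(): hands the job in, once; it reports no verdict.
The state is a dict: "time": time; "joints": joint angles; "joint_vel": joint speeds; "joint_efforts": joint torques, N m; "eef_pos": TCP position; "tool_rot": TCP orientation; "ft_force": force on the tool from outside, world axes, zero at the start; "moment": the same for the moment, N m; "width": finger opening in m.
Only numpy, scipy, OpenCV 4.12 (cv2) and the standard library are available. Lean on these libraries where they do the work, as an engineer would, in place of code of your own. Each camera call takes 0.05 s, during which the arm holds its last target. There are 200 camera calls.

## Working session

There is one attempt and no reset: what is moved stays moved. The work goes in short steps, Python scripts to look and compute and a tool call to move; the robot and the scene stay as the last step left them, time stands still between calls to the robot, and variables do not carry over. Pictures are saved under pics/ and viewed, about 8 in all and at most 12, crops included, and the job is handed in when it is done.

Besides the shell and the picture viewer there is one more tool, called after "Emit:" as name(argument=value, ...) on one line, values as JSON. move_arm: Moves the arm, as the interface text tells. Its arguments: {"type":"object","properties":{"rows":{"type":"array","items":{"type":"array","items":{"type":"number"}}},"grip_force":{"type":"number"}},"required":["rows"]}

```bash
mkdir -p pics; cat > h.py <<'E'
import numpy as np, cv2
from workcell import sense, camera, order
def snap(name, fn):
    c=camera(name); cv2.imwrite(f'pics/{fn}.png',c['color'][:,:,::-1]); np.savez(f'pics/{fn}.npz',**c); return c
def ray(c,u,v):
    K,R,t=c['K'],c['R'],c['t']; return -R.T@t, R.T@np.linalg.inv(K)@np.array([u,v,1.])
def onz(c,u,v,z):
    o,d=ray(c,u,v); return o+d*(z-o[2])/d[2]
def proj(c,X):
    p=c['K']@(c['R']@np.array(X)+c['t']); return p[:2]/p[2]
E
python3 - <<'E'
from h import *
a=snap('scene','scene0');b=snap('side','side0');c=snap('wrist','wrist0')
for x in(a,b,c): print(-x['R'].T@x['t'],x['K'][0,0])
s=sense();print(s['time'],s['eef_pos'],s['tool_rot'],s['width'],s['ft_force'])
E
```

```text
[ 0.18948708 -0.53045613  0.38955172] 482.4349962780982
[ 0.51435372 -0.46957918  0.58910806] 439.66162312933693
[0.10738648 0.56895805 0.38404731] 301.16611386419356
0.15 [0.16791996 0.54930468 0.20456053] [ 1.47866289e-01  9.89006988e-01 -8.21657180e-04 -2.51585141e-04] 0.09378252787965204 [ 0.57986671 -0.36321826  0.38101648]
```

View pics/scene0.png

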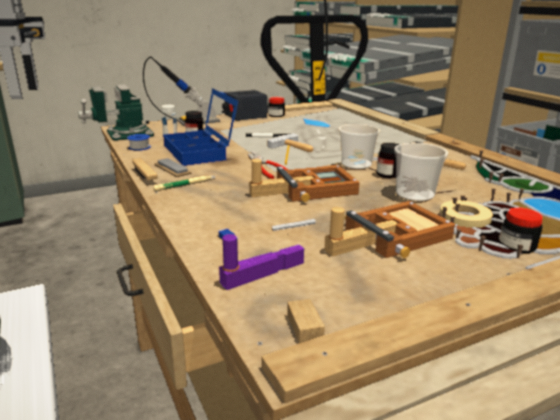

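View pics/side0.png

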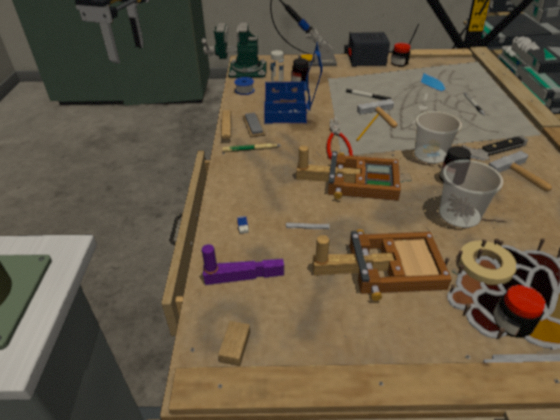

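Candidates for the wedge: the far clamp (scene peg 256,170; side 303,157), whose panel is greenish with leads; the near clamp (scene 337,222; side 322,250), whose panel is plain wood; and the purple decoy (scene 230,250; side 209,262). I choose the far clamp and check it in a close crop.

```bash
python3 - <<'E'
import cv2,numpy as np
a=cv2.imread('pics/scene0.png')[145:215,240:365]; b=cv2.imread('pics/side0.png')[135:210,285:410]
A=cv2.resize(a,(750,420//1),interpolation=cv2.INTER_CUBIC)[:300] if 0 else cv2.resize(a,None,fx=4,fy=4,interpolation=cv2.INTER_CUBIC)
B=cv2.resize(b,None,fx=4,fy=4,interpolation=cv2.INTER_CUBIC)
cv2.imwrite('pics/crop1.png',np.vstack([A,B]))
E
```

```text
(no output)
```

View pics/crop1.png

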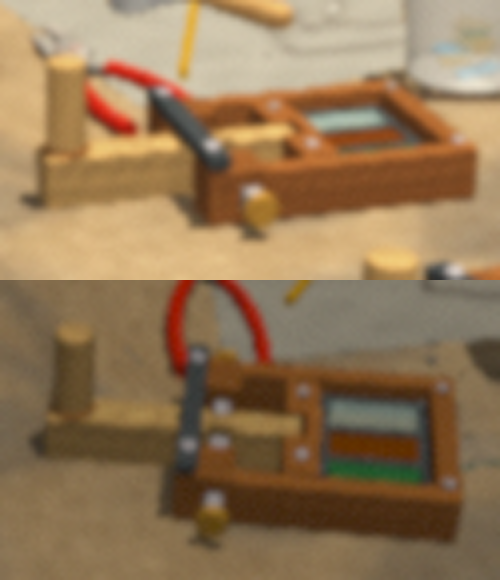

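The crop shows leaded glass (pale, amber and green panes) in the far clamp, with its peg at scene (257,160) and side (303.5,148). So the choice holds.

```bash
python3 - <<'E'
from h import *
a=dict(np.load('pics/scene0.npz'));b=dict(np.load('pics/side0.npz'))
def tri(p,q):
    (o1,d1),(o2,d2)=ray(a,*p),ray(b,*q)
    s=np.linalg.lstsq(np.c_[d1,-d2],o2-o1,rcond=None)[0]
    x,y=o1+d1*s[0],o2+d2*s[1]; return (x+y)/2,np.linalg.norm(x-y)
print('pegtop',tri((256.7,160),(303.5,148)),'pegbot',tri((256.7,182.5),(303.5,168.7)),'tip',tri((313,177.5),(360,171)))
print('woodpeg',tri((337,210),(322,239)))
for p in((329.5,187),(400,193),(397.5,159.5)):print('clamp',onz(b,*p,.03))
for n,p in(('pt',(303.5,148)),):print(onz(b,*p,.078))
E
```

```text
pegtop (array([0.56910644, 0.33386155, 0.07694783]), np.float64(0.00019515814475684848)) pegbot (array([0.56908708, 0.33126564, 0.02692642]), np.float64(0.004430811996243029)) tip (array([0.69364098, 0.31649194, 0.02586743]), np.float64(0.0013973507220894441))
woodpeg (array([0.58565566, 0.05597821, 0.07505685]), np.float64(0.00040289068317830845))
clamp [0.6203897 0.2564356 0.03     ]
clamp [0.76189176 0.23283096 0.03      ]
clamp [0.78270252 0.35378983 0.03      ]
[0.56903753 0.33205665 0.078     ]
```

Emit:
move_arm(rows=[[0,0,0,0,0,-0.13,0],[-0.043,-0.0145,0,0,0,0,0],[-0.043,-0.0145,0,0,0,0,0],[-0.043,-0.0145,0,0,0,0,0],[-0.043,-0.0145,0,0,0,0,0]])

```text
time: 0.65
eef_pos: [0.3266, 0.4645, 0.2021]
tool_rot: [0.074, 0.997, -0.002, -0.002]
ft_force: [-0.1, 1.1, -0.7]
width: 0.094
```

Emit:
move_arm(rows=[[-0.043,-0.0145,0,0,0,0,0],[-0.043,-0.0145,0,0,0,0,0],[-0.043,-0.0145,0,0,0,0,0],[-0.043,-0.0145,0,0,0,0,0],[0,0,0,0,0,0,0]])

```text
time: 1.15
eef_pos: [0.4977, 0.3735, 0.1995]
tool_rot: [0.077, 0.997, -0.003, -0.002]
ft_force: [-0.4, 1.1, 0.7]
width: 0.0938
```

```bash
python3 - <<'E'
from h import *
a=snap('wrist','wrist1');s=sense();print(s['time'],s['eef_pos'],s['tool_rot'],-a['R'].T@a['t'])
print(proj(a,[.569,.333,.077]))
E
```

```text
1.2 [0.49528186 0.37482207 0.199224  ] [ 0.07621527  0.99708191 -0.0025573  -0.0035147 ] [0.43588556 0.38480214 0.37933317]
[247.15912463 271.63676696]
```

View pics/wrist1.png

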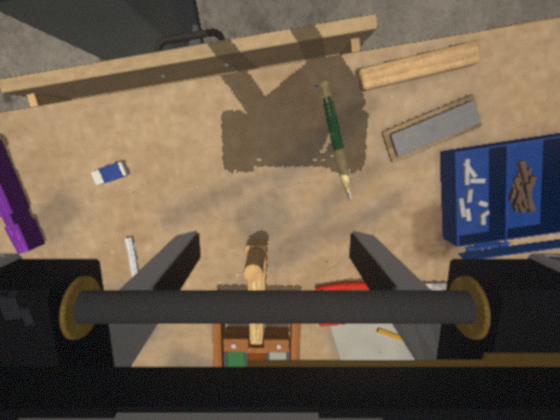

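The wrist view shows the peg top at about (254,272) between the open fingers, with the clamp symmetric about column 257. The wedge is aligned with the tool, and red pliers lie to the left at (340,300).

```bash
python3 - <<'E'
from h import *
a=dict(np.load('pics/wrist1.npz'))
print(onz(a,254,272,.077), onz(a,257,342,.028),onz(a,257,245,.028),onz(a,217,330,.03),onz(a,297,330,.03))
from scipy.spatial.transform import Rotation as Ro
s=sense();R=Ro.from_quat(s['tool_rot']).as_matrix();print(R)
for p in([.569,.333,.15],onz(a,254,272,.077)):
  p=np.array(p);p[2]=.15; print(R.T@(p-s['eef_pos']))
E
```

```text
[0.57053872 0.34024979 0.077     ] [0.69209534 0.32006622 0.028     ] [0.55758724 0.34271126 0.028     ] [0.66501754 0.2715059  0.03      ] [0.68079874 0.37526566 0.03      ]
[[-0.98835776  0.15196775 -0.00739869]
 [ 0.1520037   0.98836939 -0.00456394]
 [ 0.00661907 -0.00563543 -0.99996221]]
[-0.07954283 -0.02985548  0.0488676 ]
[-0.07996164 -0.02245617  0.04882312]
```

Emit:
move_arm(rows=[[-0.04,-0.012,0,0,0,-0.013,90],[-0.04,-0.012,0,0,0,0,90],[0,0,0.04,0,0,0,90],[0,0,0.03,0,0,0,90],[0,0,0,0,0,0,90]], grip_force=40)

```text
time: 1.7
eef_pos: [0.5682, 0.3423, 0.1269]
tool_rot: [0.067, 0.998, -0.001, -0.005]
ft_force: [0.0, 0.2, -1.0]
width: 0.0613
```

```bash
python3 - <<'E'
from h import *
a=snap('wrist','wrist2');b=snap('side','side2')
s=sense();print(s['time'],s['eef_pos'],s['tool_rot'],s['width'])
cv2.imwrite('pics/c2.png',np.vstack([a['color'][150:420,100:460,::-1],cv2.resize(b['color'][90:225,230:410,::-1],(360,270))]))
print(proj(a,[.57,.338,.077])-[100,150])
E
```

```text
1.8 [0.5704377  0.34368909 0.13130272] [ 6.65762875e-02  9.97779794e-01  2.12843899e-04 -1.74238361e-03] 0.060578734861740736
[168.31934289  74.06239329]
```

View pics/c2.png

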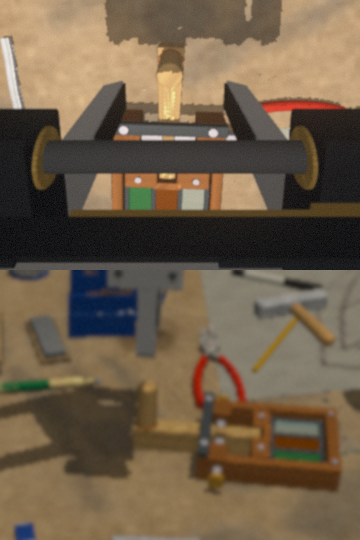

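The wrist crop shows the peg top at about (170,72), centred between the fingers to within 5 mm. The side view agrees.

Emit:
move_arm(rows=[[0,-0.004,0.03,0,0,0.03,90],[0,0,0.035,0,0,0,90],[0,0,0.025,0,0,0,90],[0,0,0,0,0,0,90]])

```text
time: 2.2
eef_pos: [0.5746, 0.3469, 0.0516]
tool_rot: [0.079, 0.997, 0.005, 0.007]
ft_force: [-0.6, -0.5, -0.7]
width: 0.061
```

```bash
python3 -c "
from h import *
s=sense();print(s['time'],s['eef_pos'],s['tool_rot'],s['width'],s['ft_force'])"
```

```text
2.2 [0.5745775  0.34690724 0.05162448] [0.079492   0.99680078 0.0051631  0.00652391] 0.060980459887075754 [-0.62416305 -0.48679342 -0.68320388]
```

Emit:
move_arm(rows=[[0.003,-0.008,0.013,0,0,0,90],[0,0,0,0,0,0,90]])

```text
time: 2.4
eef_pos: [0.572, 0.3414, 0.0424]
tool_rot: [0.078, 0.997, 0.007, 0.009]
ft_force: [-0.6, 0.3, -0.9]
width: 0.0608
```

Emit:
move_arm(rows=[[0,0,0,0,0,0,255],[0,0,0,0,0,0,255],[0,0,0,0,0,0,255],[0,0,0,0,0,0,255]])

```text
time: 2.8
eef_pos: [0.5755, 0.343, 0.0484]
tool_rot: [0.078, 0.997, 0.009, 0.013]
ft_force: [1.0, -0.5, 0.4]
width: 0.0324
```

Emit:
move_arm(rows=[[0.006,-0.005,0.013,0.02,0.025,0,165],[0.001,0,0.002,0,0,0,165]])

```text
time: 3.0
eef_pos: [0.5686, 0.3393, 0.0334]
tool_rot: [0.079, 0.997, -0.0, 0.0]
ft_force: [0.0, 0.8, -0.4]
width: 0.033
```

Close on it.

Emit:
move_arm(rows=[[0,0,0,0,0,0,255],[0.001,0,0.001,0,0,0,255],[0.001,0,0.001,0,0,0,255],[0.001,0,0.001,0,0,0,255]], grip_force=45)

```text
time: 3.4
eef_pos: [0.5671, 0.3392, 0.0311]
tool_rot: [0.079, 0.997, -0.001, 0.001]
ft_force: [0.2, -1.0, 4.3]
width: 0.0211
```

Emit:
move_arm(rows=[[0,0.006,-0.001,0,0,0,255],[0,0.006,-0.001,0,0,0,255],[0.001,0.006,0,0,0,0,255],[0.001,0.006,0,0,0,0,255]])

```text
time: 3.8
eef_pos: [0.5679, 0.3486, 0.0313]
tool_rot: [0.081, 0.997, -0.016, -0.002]
ft_force: [-1.3, -12.2, 7.4]
width: 0.0213
```

Emit:
move_arm(rows=[[0.001,0.009,-0.001,-0.02,0,0,255],[0.001,0.009,-0.001,-0.02,0,0,255],[0.001,0.008,0,-0.01,0,0,255]])

```text
time: 4.1
eef_pos: [0.5694, 0.363, 0.031]
tool_rot: [0.083, 0.997, -0.002, -0.001]
ft_force: [-1.9, -12.1, 9.5]
width: 0.0213
```

Emit:
move_arm(rows=[[0.001,0.008,-0.003,-0.01,0,0,255],[0,0.004,-0.002,0,0,0,255]])

```text
time: 4.3
eef_pos: [0.5689, 0.3684, 0.0326]
tool_rot: [0.085, 0.996, -0.003, -0.004]
ft_force: [1.6, -5.8, -2.4]
width: 0.0208
```

```bash
python3 - <<'E'
from h import *
a=snap('scene','scene3');b=snap('side','side3')
s=sense();print(s['time'],s['eef_pos'],s['tool_rot'],s['ft_force'])
f=lambda i:cv2.resize(i[:,:,::-1],None,fx=4,fy=4,interpolation=cv2.INTER_CUBIC)
cv2.imwrite('pics/c3.png',np.vstack([f(a['color'][145:215,240:365]),f(b['color'][135:210,285:410])]))
E
```

```text
4.4 [0.56890659 0.36855792 0.03253787] [ 0.08496908  0.99637371 -0.00273097 -0.0034969 ] [ 0.72794077 -6.48050902 -1.91663142]
```

View pics/c3.png

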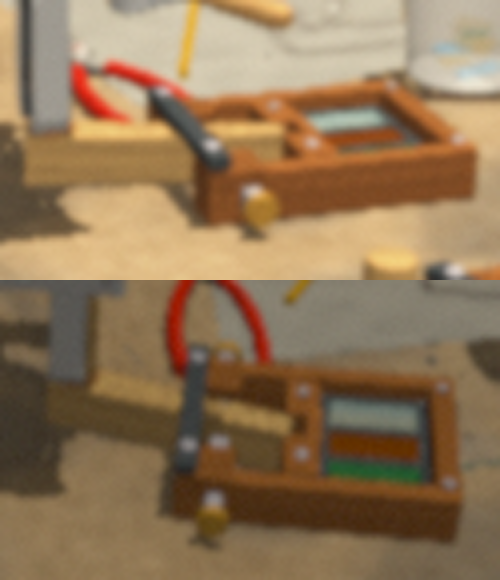

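The crops show the wedge swung about 29 mm to the left, with its peg in the grip and its tip still in the socket. Now to the right.

Emit:
move_arm(rows=[[-0.001,-0.008,0,0,0,0,255],[-0.001,-0.01,0,0,0,0,255],[0,-0.01,0,0,0,0,255],[0,-0.008,0,0,0,0,255]])

```text
time: 4.8
eef_pos: [0.5614, 0.3439, 0.032]
tool_rot: [0.082, 0.997, 0.008, -0.006]
ft_force: [0.8, 6.9, -1.4]
width: 0.0214
```

Emit:
move_arm(rows=[[-0.003,-0.008,0,0.02,-0.01,0,255],[-0.002,-0.009,0,0.02,0,0,255],[-0.001,-0.009,0,0.02,0,0,255]])

```text
time: 5.1
eef_pos: [0.5592, 0.3244, 0.0317]
tool_rot: [0.079, 0.997, -0.017, -0.005]
ft_force: [-0.6, 7.0, -1.3]
width: 0.0209
```

Emit:
move_arm(rows=[[-0.001,-0.009,0,-0.01,-0.005,0,255],[0,-0.009,0,-0.01,0,0,255],[0,-0.007,0,0,0,0,255]])

```text
time: 5.4
eef_pos: [0.5562, 0.3077, 0.0316]
tool_rot: [0.077, 0.997, 0.001, -0.0]
ft_force: [1.4, 6.0, -3.5]
width: 0.0211
```

```bash
python3 - <<'E'
from h import *
a=snap('scene','scene4');b=snap('side','side4')
s=sense();print(s['time'],s['eef_pos'],s['ft_force'])
f=lambda i:cv2.resize(i[:,:,::-1],None,fx=4,fy=4,interpolation=cv2.INTER_CUBIC)
cv2.imwrite('pics/c4.png',np.vstack([f(a['color'][145:215,240:365]),f(b['color'][135:210,285:410])]))
E
```

```text
5.5 [0.5560098  0.30717168 0.03165876] [ 1.58358459  5.02284109 -1.14685414]
```

View pics/c4.png

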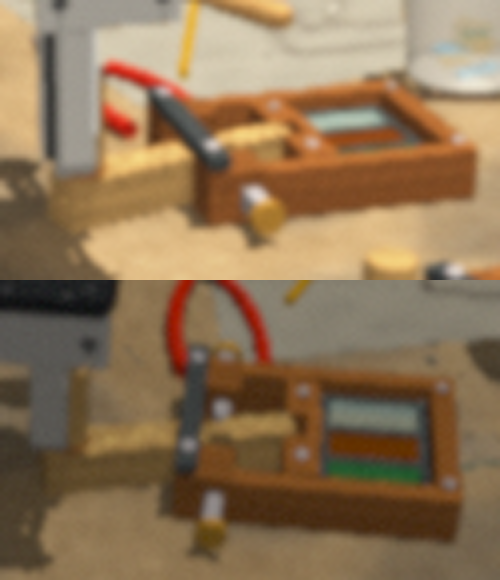

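Now the near (right) knob stands well out, and the left one too; the wedge is still in the socket. Back to the centre line.

Emit:
move_arm(rows=[[-0.001,0.009,0,0,0,0,255],[0,0.009,0,0,0,0,255],[0,0.009,0,0,0,0,255],[0,0.005,0,0,0,0,255]])

```text
time: 5.9
eef_pos: [0.558, 0.3323, 0.0312]
tool_rot: [0.079, 0.997, -0.008, -0.006]
ft_force: [-0.8, 0.5, 0.8]
width: 0.0193
```

The width has fallen to 19.3 mm, so the peg is slipping towards the pads' edge. I regrip further forward.

Emit:
move_arm(rows=[[0,0,0,0,0,0,150],[0,0,0,0.01,0,0,150],[-0.009,0,0,0,-0.01,0,150],[0,0,0,0,0,0,150]])

```text
time: 6.3
eef_pos: [0.5691, 0.3322, 0.0312]
tool_rot: [0.078, 0.997, -0.013, 0.0]
ft_force: [0.4, 0.2, 0.9]
width: 0.0384
```

```bash
python3 - <<'E'
from h import *
a=snap('wrist','wrist5');s=sense();print(s['time'],s['eef_pos'],s['tool_rot'],s['width'])
cv2.imwrite('pics/c5.png',cv2.resize(a['color'][200:420,160:400,::-1],None,fx=2.5,fy=2.5))
print((proj(a,s['eef_pos'])-[160,200])*2.5)
E
```

```text
6.35 [0.56840009 0.33223996 0.03108513] [ 7.82860095e-02  9.96846052e-01 -1.30087963e-02 -1.45460808e-04] 0.03870049869193499
[282.14569788 102.20339401]
```

View pics/c5.png

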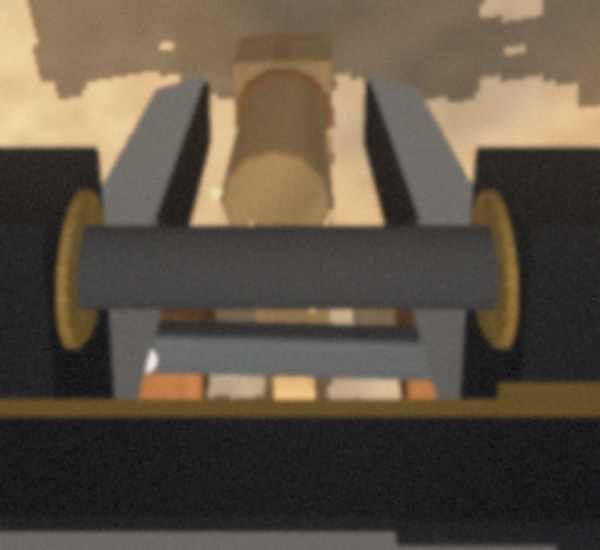

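The peg (base circle about (285,115)) sits centred between the fingers, within 3 mm of the TCP.

Emit:
move_arm(rows=[[0,0.001,-0.001,-0.025,0,0,255],[0,0,0,0,0,0,255],[0,0,0,0,0,0,255],[0,0,0,0,0,0,255]], grip_force=45)

```text
time: 6.75
eef_pos: [0.5685, 0.3328, 0.032]
tool_rot: [0.079, 0.997, 0.001, 0.001]
ft_force: [0.9, 0.8, 0.3]
width: 0.0213
```

Emit:
move_arm(rows=[[0,0.006,0,0,0,0,255],[0.006,0.001,0,0,0,0,255],[0.008,0,0,0,0,0,255],[0.008,0,0,0,0,0,255]])

```text
time: 7.15
eef_pos: [0.5482, 0.3425, 0.032]
tool_rot: [0.08, 0.997, -0.0, 0.002]
ft_force: [0.1, -0.2, -0.8]
width: 0.0216
```

Emit:
move_arm(rows=[[0.015,0,0,0,0,0,255],[0.018,0,0,0,0,0,255],[0.018,0,0,0,0,0,255],[0.018,0,0,0,0,0,255],[0,0,0,0,0,0,255]])

```text
time: 7.65
eef_pos: [0.4727, 0.3571, 0.032]
tool_rot: [0.078, 0.997, 0.002, 0.001]
ft_force: [-0.6, 0.1, -0.7]
width: 0.0211
```

Emit:
move_arm(rows=[[0,0,0,0,0,0,110],[0,0,0,0,0,0,110],[0,0,0,0,0,0,110],[0,0,-0.02,0,0,0,110]])

```text
time: 8.05
eef_pos: [0.4709, 0.3565, 0.0496]
tool_rot: [0.078, 0.997, 0.001, -0.002]
ft_force: [0.3, 0.6, -0.5]
width: 0.0499
```

Emit:
move_arm(rows=[[0,0,-0.035,0,0,0,110],[0,0,-0.04,0,0,0,110],[0,0,-0.04,0,0,0,110],[0,0,0,0,0,0,110]])

```text
time: 8.45
eef_pos: [0.4745, 0.3558, 0.1696]
tool_rot: [0.079, 0.997, 0.002, -0.001]
ft_force: [0.8, 0.2, 1.0]
width: 0.0533
```

```bash
python3 - <<'E'
from h import *
a=snap('scene','scene6');b=snap('side','side6')
s=sense();print(s['time'],s['eef_pos'],s['ft_force'],s['width'])
f=lambda i:cv2.resize(i[:,:,::-1],None,fx=2.4,fy=2.4,interpolation=cv2.INTER_CUBIC)
cv2.imwrite('pics/c6.png',np.vstack([f(a['color'][140:260,200:440]),f(b['color'][100:220,200:440])]))
E
```

```text
8.55 [0.47109929 0.35395124 0.16384606] [-0.10662838 -0.61709523 -0.49077003] 0.05341059921287764
```

View pics/c6.png

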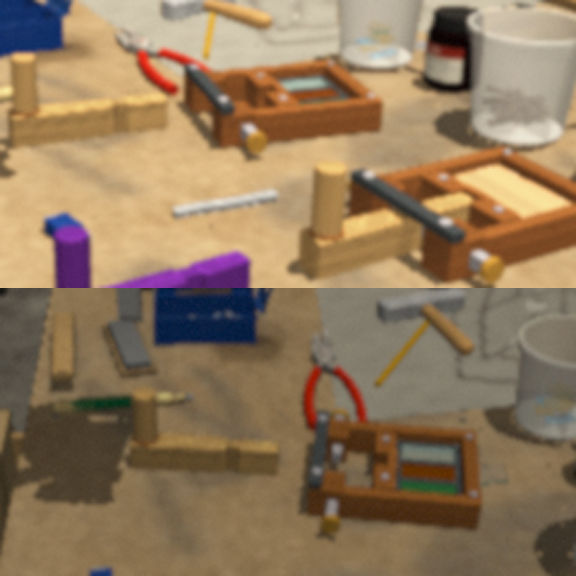

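The wedge lies flat, with its tip (side crop 278,455) clear of the clamp. Both knobs stand out, and the plywood clamp's wedge is unchanged. One numeric check, then I hand in.

```bash
python3 - <<'E'
from h import *
b=dict(np.load('pics/side6.npz'))
p=onz(b,260.8,145,.078);d=np.array([.987,-.162,0]);o=np.array([.569,.338,0])+.06*d
print(p,'x in clamp',(p-o)@d)
m=lambda f:cv2.imread(f)[225:280,305:400].astype(int)
print('wood diff',abs(m('pics/side0.png')-m('pics/side6.png')).mean())
if (p-o)@d<-.14: print(order.job_done())
E
```

```text
[0.47733384 0.34662315 0.078     ] x in clamp -0.15189622576995535
wood diff 1.747177033492823
the job is handed in; nothing more can be done
None
```

The wedge of the leaded-glass clamp is out and lying flat on the bench in front of the clamp. I handed the job in at about 8.6 s; no verdict is reported.

- **What I did:** I gripped the peg, swung it about 29 mm to the left and then about 30 mm to the right. Then I brought it back to the centre and regripped it, because it had slipped towards the edge of the pads. It drew out about 95 mm with almost no resistance. I then released it and raised the gripper clear.
- **Last checks:**
  - The peg is about 152 mm in front of the clamp's front edge (at least 130 mm needed), and the tip is visibly clear.
  - The plywood clamp's wedge showed no visible change: the before and after images differ by only 1.7 grey levels on average.
- **Not confirmed:**
  - I judged how far the dogs moved only from the pictures (both knobs stand out) and from the wedge coming out freely. I did not measure it.
  - My early estimates of the peg's sideways position disagreed by about 7 mm between the fixed and wrist cameras. A closer wrist look resolved this before the grasp.

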